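# Turn the mug carousel until the lidded jar faces front

### The job

Gently turn the round turntable by pushing the upright pins on its rim with the outside of your closed fingers, until the lidded jar stands at the front, directly in line with the steel pointer lying under its edge. Do not touch, lift or knock the jar and mugs standing on the turntable, and leave the other things on the table alone. Finish with the turntable at rest and the hand clear of it.

Things in the scene. Friction and masses are not known exactly. Their poses are not given: they have to be found in the camera images.
- foot: Fixed foot of the turntable: black disc 170 mm across, 12 mm high, hidden under the turntable. Origin: on the table surface, on the vertical turning axis. A flat dark steel pointer (20 mm wide, 10 mm high, diamond tip) lies on the table along the foot's own -x axis and sticks out under the turntable's edge to 222 mm from the axis: it shows where the front is.
- front (a point): The point where the origin of the jar must come: 70 mm from the turning axis on the pointer's side (foot's -x), 45 mm above the table (the turntable's upper face).
- carousel: Aluminium turntable, disc 292 mm across, 15 mm thick. Origin: on the turning axis at its underside, 30 mm above the table; z up. Turns either way without limit; stiff bearing (0.12 N m, 1 N at the pins): stops where it is left. On its rim 8 upright dark steel pins, 12 mm thick, 30 mm high (tops 75 mm above the table), 138 mm from the axis at 0, 45, 90.. degrees from its own x axis.
- hub (a point): Centre of the turntable's upper face, on the turning axis, 45 mm above the table. Around it, 70 mm from the axis, at 45, 135, 225 and 315 degrees from the turntable's own x axis, are four round seats with 6 mm high rubber collars (66 mm inside); each holds a mug or the jar. Mugs, jar and handles stay within 112 mm of the axis.
- jar: White ceramic jar with a flat closed lid and a small knob on it (18 mm across, 11 mm high) and no handle: 60 mm across (lid 63 mm), 78 mm high with knob, loose in one of the four seats (which one varies); top 123 mm above the table. Origin: centre of its underside. It is the one to bring to the front.
- mug_a: White ceramic open espresso mug with a small handle (along its own +y, reaching 47 mm from the mug's axis), 60 mm across and 52 mm high, loose in one of the seats; top 97 mm above the table. Origin: centre of its underside. Leave it standing in its seat.
- mug_b: White ceramic open espresso mug with a small handle (along its own +y, reaching 47 mm from the mug's axis), 60 mm across and 52 mm high, loose in one of the seats; top 97 mm above the table. Origin: centre of its underside. Leave it standing in its seat.
- mug_c: White ceramic open espresso mug with a small handle (along its own +y, reaching 47 mm from the mug's axis), 60 mm across and 52 mm high, loose in one of the seats; top 97 mm above the table. Origin: centre of its underside. Leave it standing in its seat.
- tape: Loose roll of brown heat tape lying flat on the table, 84 mm across, 25 mm high, to the left of the turntable. Origin: centre of its underside. Leave it alone.
- big_mug: Loose full-size white mug on the table, 82 mm across, 95 mm high, to the right of the turntable. Origin: centre of its underside. Leave it alone.
- scraper: Loose flat scraper (spatula) lying on the table to the right of the turntable. Origin: under its middle. Leave it alone.

How it is judged:
By the outcome, as a careful person would: the job done as asked, in the order asked, and still so for the second after the job is handed in, with the robot touching nothing.
It also fails if it takes over 48 s, if anything falls off the work surface, if the arm or the gripper's body presses on something with over 40 N, if the wrist force passes 120 N, or if a joint passes its speed limit or range.

### The arm

A 6-joint arm with a two-finger parallel gripper is mounted at the origin on the work surface. World frame = base frame: x ahead of the robot, y to its left, z up, the work surface at z = 0. Lengths are in m, angles in rad, forces in N, time in s.
With the tool pointing down it reaches from about 0.425 to 0.95 m from the base axis. Payload 3.5 kg.
Tool frame: the origin (TCP) lies midway between the tips of the shut fingers; the grasp point (between the pads) lies 19 mm behind it; z points along the fingers, y is the line along which they close (so a half turn about z gives the same grasp; the last joint's range is limited). The gripper opens to 85 mm and grips with 20 to 120 N. Pads are 22 mm wide; open, the fingers measure 114 mm over their backs; the gripper's body (76 mm by 85 mm) begins 54 mm behind the grasp point. The pads swing forward as they close: fully open they stand 13 mm farther back than shut.
Start: joints at [-1.479, 0.286, 1.577, -0, 1.279, -0.15], TCP at [0.162, -0.655, 0.231] pointing down, gripper open.
Joint ranges: [-2.77, 2.77], [-0.9, 2.22], [0.21, 2.48], [-1.53, 4.67], [0.24, 2.81], [-2.84, 2.84]. Speed limits (rad/s): [2.79, 2.79, 3.14, 3.14, 3.14, 3.14].

### API

Orientations are given as a unit quaternion [x, y, z, w].
In Python, from plant import * gives the robot as it stands.
- The arm moves only by the tool move_arm, never from a script. Its argument "moves" is a list of rows, each a list of 3 entries, a list of its own where there are three numbers: the opening, from 0 (shut) to 1 (fully open), then the shift along the tool's x, y, z in m, then the turn, a rotation vector about the tool's x, y, z in rad. A call has exactly 10 rows; each row shifts and turns the commanded pose from where the row before left it, along the tool's axes as they then stand; what a row does not reach is not made up. A row lasts 1/12 s, in which the tool goes at most 41.7 mm and 7.16 degrees, less where a joint would pass 70% of its speed; a pose out of reach is approached as far as the arm can. A call is refused whole if a number of a shift passes 0.0417 or a number of a turn 0.125, either way. A call with a gripper value outside its range is refused whole. The fingers move at their own pace and stop on an object; "grip_force" is the grip in N (left out, the last holds). Time passes only in rows, so rows that do not move let the fingers close, or fill a call up. It gives the time, the measured TCP pose, the force, the opening and the grip force at its end, in the units of the state.
- get_state(): the state, without advancing time (a new reading comes with each control period).
- read_camera(name): name is "scene" or "top"; returns the picture (480x640x3 uint8, red, green, blue); there is no depth.
- camera_params(name): a dict with "fx", "fy", "cx", "cy" (pixels), "k1" (the pictures are not rectified: a ray, as slopes to the right and down, at radius r is drawn at 1 + k1 r^2 times it, then the intrinsics apply), "rvec" (rotation vector, rad) and "tvec" (3), from world to camera coordinates, as OpenCV has them. Camera axes: x right, y down, z forward; pixel columns grow to the right and rows downward; lengths in m; the calibration is good to about 2 mm. A picture is of the moment at which its call begins. camera_params takes no time and is no camera call.
- sign_off(): hands the job in; it is judged then, once.
The state is a dict: "time": time; "qpos": joint angles; "dq": joint speeds; "joint_efforts": joint torques, N m; "eef_pos": TCP position; "tcp_rot": TCP orientation; "contact_force": force on the tool from outside, world axes, zero at the start; "wrist_torque": the same for the moment, N m; "opening": opening from 0.0 (shut) to 1.0 (fully open); "finger_force": force on a finger pad.
Only numpy, scipy, OpenCV 4.12 (cv2) and the standard library are available. Lean on these libraries where they do the work, as an engineer would, in place of code of your own. Each camera call takes 0.05 s, during which the arm holds its last target. There are 200 camera calls.

## Working session

There is one attempt and no reset: what is moved stays moved. The work goes in short steps, Python scripts to look and compute and a tool call to move; the robot and the scene stay as the last step left them, time stands still between calls to the robot, and variables do not carry over. Pictures are saved under pics/ and viewed, at most 10 in all, crops included, and the job is handed in when it is done.

Besides the shell and the picture viewer there is one more tool, called after ">>>" as name(argument=value, ...), one argument or row to a line, values as JSON. move_arm: Moves the arm, as the interface text tells. Its arguments: {"type":"object","properties":{"moves":{"type":"array"},"grip_force":{"type":"number"}},"required":["moves"]}

```bash
mkdir -p pics; ls; python3 - <<'E'
from plant import *
import cv2
for n in ("top","scene"):
    cv2.imwrite(f"pics/{n}0.png",read_camera(n)[:,:,::-1]); print(n,camera_params(n))
print(get_state())
E
```

```text
pics
top {'fx': 509.1703613894188, 'fy': 509.1703613894188, 'cx': 321.01300126683145, 'cy': 243.41677367490433, 'k1': -0.0028062188214432173, 'rvec': array([ 2.09573018, -2.14058107,  0.17830935]), 'tvec': array([0.00227307, 0.54575062, 1.03843111])}
scene {'fx': 442.5118956662236, 'fy': 442.5118956662236, 'cx': 315.2244273516059, 'cy': 236.07677001323106, 'k1': 0.02727642113056535, 'rvec': array([ 0.79136221,  2.397354  , -1.26143356]), 'tvec': array([ 0.42507733, -0.10211543,  1.44834821])}
{'time': 0.1, 'qpos': array([-1.47900131e+00,  2.87095236e-01,  1.57804418e+00,  7.92873028e-06,
        1.27860550e+00, -1.50009997e-01]), 'dq': array([ 0.00142919, -0.00246957, -0.00262029, -0.0011323 ,  0.00099542,
        0.00149261]), 'joint_efforts': array([ 5.49028409e-04, -4.07297766e+01, -2.93696612e+01, -1.79453082e-04,
        3.43712010e-03,  1.30405024e-05]), 'eef_pos': array([ 0.16160088, -0.65475213,  0.23006604]), 'tcp_rot': array([ 9.92699754e-01,  1.20606969e-01,  3.51126019e-05, -1.07556668e-03]), 'contact_force': array([ 0.77218744, -0.46272274,  0.06365481]), 'wrist_torque': array([ 0.02453234,  0.00973655, -0.02599728]), 'finger_force': 0.0, 'opening': 1.0000866063433942}
```

View pics/top0.png

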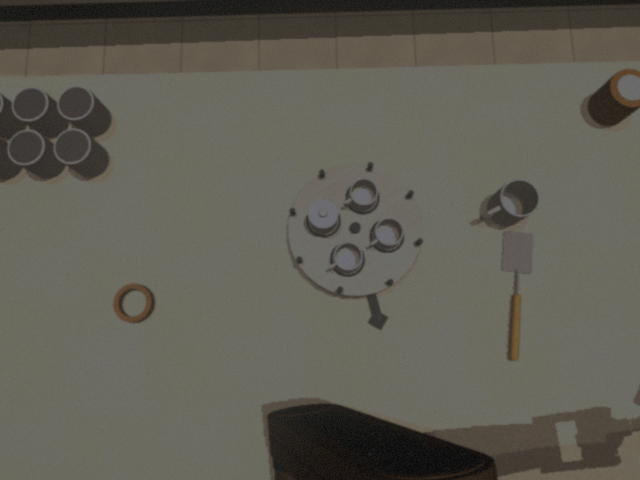

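View pics/scene0.png

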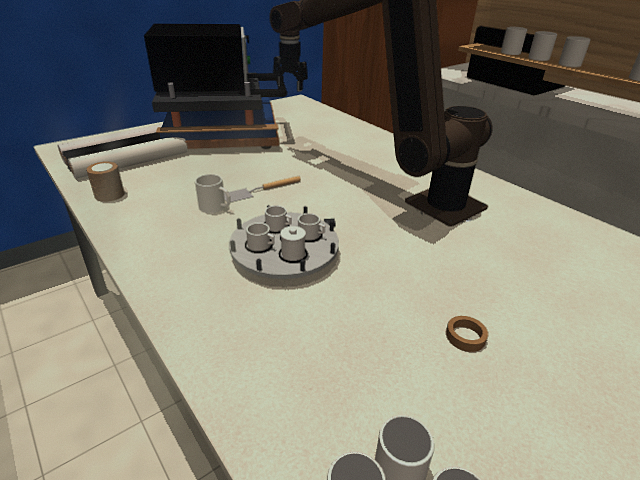

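The top view shows the turntable hub near (355,228), the jar knob at (323,214), the pointer tip near (377,325), and 8 pins around the rim. The tape is at (133,302), the big mug at (515,200) and the scraper at x≈516.

```bash
cat > h.py <<'E'
from plant import *
import cv2, numpy as np
from scipy.optimize import least_squares
def P(n):
    c=camera_params(n); K=np.array([[c['fx'],0,c['cx']],[0,c['fy'],c['cy']],[0,0,1.]])
    return K,np.array([c['k1'],0,0,0,0.]),cv2.Rodrigues(c['rvec'])[0],c['tvec']
def ray(n,uv,z):
    K,d,R,t=P(n); u=cv2.undistortPoints(np.array(uv,float).reshape(-1,1,2),K,d)[:,0]
    D=np.c_[u,np.ones(len(u))]@R; o=-R.T@t
    return o+D*((z-o[2])/D[:,2])[:,None]
def proj(n,p):
    K,d,R,t=P(n); return cv2.projectPoints(np.array(p,float).reshape(-1,1,3),cv2.Rodrigues(R)[0],t,K,d)[0][:,0]
E
python3 - <<'E'
from h import *
im=read_camera("top"); g=im.max(2)
m=(g<60).astype(np.uint8)
n,l,s,c=cv2.connectedComponentsWithStats(m[140:345,270:440])
for i in range(1,n):
    if s[i,4]>4: print(s[i,:5]+[270,140,0,0,0],c[i]+[270,140],ray("top",c[i]+[270,140],.06)[0].round(4))
cv2.imwrite("pics/c1.png",cv2.resize(im[150:340,275:435,::-1],None,fx=3.15,fy=3.15,interpolation=cv2.INTER_CUBIC)*2)
E
```

```text
[367 163   5   8  28] [369.39285714 167.03571429] [ 0.7104 -0.118   0.06  ]
[320 171   4   7  26] [321.38461538 174.        ] [ 0.6972 -0.0132  0.06  ]
[361 181  14  11  39] [368.66666667 184.69230769] [ 0.6705 -0.1149  0.06  ]
[357 182   4   4   7] [358.28571429 183.14285714] [ 0.6746 -0.0926  0.06  ]
[346 190   3   6   9] [347.11111111 192.88888889] [ 0.6533 -0.0679  0.06  ]
[406 192   7   7  27] [409.18518519 194.81481481] [ 0.6458 -0.201   0.06  ]
[348 201  29  13 117] [358.99145299 208.23931624] [ 0.6186 -0.0923  0.06  ]
[290 209   5   7  24] [292.25 211.75] [0.6143 0.0509 0.06  ]
[307 218  29  19 114] [318.53508772 230.6754386 ] [ 0.5715 -0.0047  0.06  ]
[383 220  18  14  46] [393.19565217 224.2826087 ] [ 0.5817 -0.1638  0.06  ]
[350 223  10  10  72] [354.48611111 227.65277778] [ 0.5763 -0.0813  0.06  ]
[370 227   4  14  20] [371.05 233.85] [ 0.5621 -0.116   0.06  ]
[415 240   6   6  26] [417.76923077 242.57692308] [ 0.541  -0.2138  0.06  ]
[374 243  20   9  69] [381.50724638 247.49275362] [ 0.5322 -0.1369  0.06  ]
[342 245  17   7  28] [351.03571429 246.82142857] [ 0.5351 -0.0727  0.06  ]
[331 252   2  11  13] [331.38461538 257.23076923] [ 0.5138 -0.0307  0.06  ]
[297 258   5   5  17] [299.05882353 260.17647059] [0.509  0.0375 0.06  ]
[334 267  27   9  53] [343.33962264 271.77358491] [ 0.4824 -0.055   0.06  ]
[343 271   6   2   7] [345.71428571 271.28571429] [ 0.4833 -0.06    0.06  ]
[387 280   5   5  21] [389.14285714 282.14285714] [ 0.4585 -0.1498  0.06  ]
[338 288   4   6  17] [339.29411765 290.35294118] [ 0.4436 -0.0455  0.06  ]
[367 294  19  34 271] [375.04797048 311.87084871] [ 0.3977 -0.1181  0.06  ]
```

View pics/c1.png

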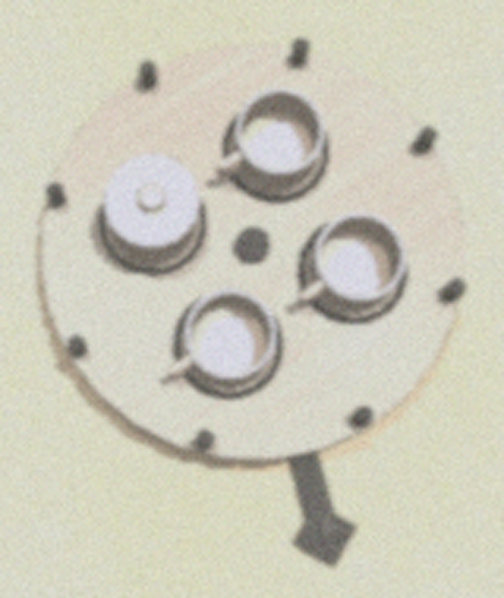

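The crop shows 8 pins, the jar knob at about (323,212.5) full-frame, mugs in the other three seats, and the pointer tip at about (380,330).

```bash
cat >> h.py <<'E'
def look(verbose=True):
    im=read_camera("top"); g=im.max(2)
    n,l,s,c=cv2.connectedComponentsWithStats((g<60).astype(np.uint8))
    out=[]
    H=np.array([.575,-.083])
    for i in range(1,n):
        if 10<=s[i,4]<=60:
            p=ray("top",c[i],.06)[0][:2]
            if .128<np.hypot(*(p-H))<.148: out.append(p)
    out=np.array(out)
    def f(v):
        d=out-v[:2]; a=np.arctan2(d[:,1],d[:,0])-v[2]
        k=np.round(a/(np.pi/4))*np.pi/4+v[2]
        return (d-.138*np.c_[np.cos(k),np.sin(k)]).ravel()
    best=min((least_squares(f,[*H,a0]) for a0 in (0,.2,.4,.6)),key=lambda r:r.cost)
    m=((g>120).astype(np.uint8))
    return best.x,np.sqrt(2*best.cost/len(out)),out,l,s,c,im
E
python3 - <<'E'
from h import *
v,rms,o,l,s,c,im=look(); print(v[:2],np.degrees(v[2]),rms*1e3,len(o))
hub=ray("top",[354.49,227.65],.047)[0][:2];print("hub",hub)
i=l[312,374]; print(s[i])
ys,xs=np.where(l==i); p=ray("top",np.c_[xs,ys],.01)[:,:2]
d=p-v[:2]; print("pointer centroid ang",np.degrees(np.arctan2(*d.mean(0)[::-1])), "max r",np.hypot(*d.T).max())
u,S,V=np.linalg.svd(p-p.mean(0)); print("axis",V[0],np.degrees(np.arctan2(V[0,1],V[0,0])))
k=ray("top",[322.9,212.5],.123)[0][:2]-v[:2]; print("jar",np.hypot(*k),np.degrees(np.arctan2(k[1],k[0])))
for q in o: print(q.round(4),np.degrees(np.arctan2(*(q-v[:2])[::-1])).round(1))
print(ray("top",[133,302],.0125),ray("top",[480,220],.03),ray("top",[502,250],.0))
E
```

```text
[ 0.57753656 -0.08160285] 29.735932573791057 0.6406780645000029 8
hub [ 0.57915598 -0.08202311]
[367 294  19  35 285]
pointer centroid ang -166.93341924372479 max r 0.21788997922975847
axis [-0.97307053 -0.23050757] -166.67304349169407
jar 0.06864548515203256 74.90499364952296
[ 0.7106 -0.1178] -15.2
[ 0.6975 -0.0134] 29.6
[ 0.6457 -0.201 ] -60.3
[0.6139 0.0508] 74.6
[ 0.5412 -0.214 ] -105.4
[0.5092 0.0377] 119.8
[ 0.4586 -0.1501] -150.1
[ 0.4437 -0.045 ] 164.7
[[0.43205033 0.4039544  0.0125    ]] [[ 0.59353579 -0.35744324  0.03      ]] [[ 0.53097207 -0.40999861  0.        ]]
```

Jar at 74.8° and pointer at 193.2°, so the table has to turn +118.5° (CCW). I'll push the right-hand pin (−105°) along its arc, using the finger back (+y) with the tool turning along with it. First step: close the fingers and turn the tool.

>>> move_arm(
  moves=[
    [0, [0, 0, 0], [0, 0, -0.1]],
    [0, [0, 0, 0], [0, 0, -0.1]],
    [0, [0, 0, 0], [0, 0, -0.1]],
    [0, [0, 0, 0], [0, 0, -0.1]],
    [0, [0, 0, 0], [0, 0, -0.1]],
    [0, [0, 0, 0], [0, 0, -0.1]],
    [0, [0, 0, 0], [0, 0, -0.1]],
    [0, [0, 0, 0], [0, 0, -0.1]],
    [0, [0, 0, 0], [0, 0, 0]],
    [0, [0, 0, 0], [0, 0, 0]],
  ],
  grip_force=20,
)

```text
time: 1.03
eef_pos: [0.1616, -0.6552, 0.231]
tcp_rot: [0.868, 0.497, 0.0, -0.0]
contact_force: [-0.2, 0.9, -0.1]
opening: 0.002
finger_force: 0.0
```

>>> move_arm(
  moves=[
    [0, [0.01, 0.001, 0], [0, 0, 0]],
    [0, [0.02, 0.003, 0], [0, 0, 0]],
    [0, [0.03, 0.004, 0], [0, 0, 0]],
    [0, [0.03, 0.004, 0], [0, 0, 0]],
    [0, [0.03, 0.004, 0], [0, 0, 0]],
    [0, [0.03, 0.004, 0], [0, 0, 0]],
    [0, [0.03, 0.004, 0], [0, 0, 0]],
    [0, [0.03, 0.004, 0], [0, 0, 0]],
    [0, [0.03, 0.004, 0], [0, 0, 0]],
    [0, [0.03, 0.004, 0], [0, 0, 0]],
  ],
)

```text
time: 1.87
eef_pos: [0.3299, -0.4384, 0.2313]
tcp_rot: [0.868, 0.497, 0.0, 0.0]
contact_force: [1.0, -0.3, -0.2]
opening: -0.001
finger_force: 0.0
```

>>> move_arm(
  moves=[
    [0, [0.03, 0.004, 0], [0, 0, 0]],
    [0, [0.03, 0.004, 0], [0, 0, 0]],
    [0, [0.03, 0.004, 0], [0, 0, 0]],
    [0, [0.03, 0.004, 0], [0, 0, 0]],
    [0, [0.03, 0.004, 0], [0, 0, 0]],
    [0, [0.03, 0.004, 0], [0, 0, 0]],
    [0, [0.03, 0.004, 0], [0, 0, 0]],
    [0, [0.03, 0.004, 0], [0, 0, 0]],
    [0, [0.03, 0.003, 0], [0, 0, 0]],
    [0, [0.02, 0.002, 0], [0, 0, 0]],
  ],
)

```text
time: 2.7
eef_pos: [0.5082, -0.2059, 0.2314]
tcp_rot: [0.867, 0.498, 0.0, -0.0]
contact_force: [-0.4, -0.1, 0.3]
opening: 0.006
finger_force: 0.0
```

>>> move_arm(
  moves=[
    [0, [0, 0, 0.01], [0, 0, 0]],
    [0, [0, 0, 0.02], [0, 0, 0]],
    [0, [0, 0, 0.025], [0, 0, 0]],
    [0, [0, 0, 0.025], [0, 0, 0]],
    [0, [0, 0, 0.025], [0, 0, 0]],
    [0, [0, 0, 0.025], [0, 0, 0]],
    [0, [0, 0, 0.02], [0, 0, 0]],
    [0, [0, 0, 0.015], [0, 0, 0]],
    [0, [0, 0, 0.008], [0, 0, 0]],
    [0, [0, 0, 0], [0, 0, 0]],
  ],
)

```text
time: 3.53
eef_pos: [0.5053, -0.2079, 0.0558]
tcp_rot: [0.868, 0.497, -0.001, -0.002]
contact_force: [0.1, 0.6, 0.8]
opening: 0.001
finger_force: 0.0
```

```bash
python3 - <<'E'
from h import *
s=get_state(); print(s['eef_pos'],s['qpos'].round(2))
im=read_camera("top"); cv2.imwrite("pics/t2.png",im[100:340,230:550,::-1].repeat(2,0).repeat(2,1))
E
```

```text
[ 0.50525497 -0.20790915  0.05581813] [-0.58  0.22  2.01 -0.    0.92 -0.05]
```

View pics/t2.png

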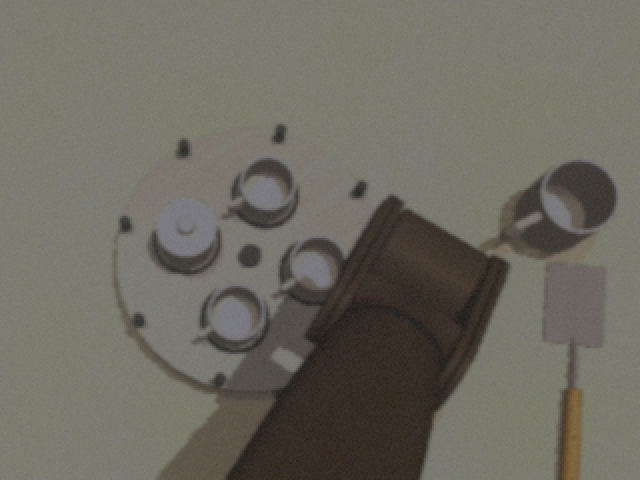

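>>> move_arm(
  moves=[
    [0, [0.003, 0.002, 0], [0, 0, -0.014]],
    [0, [0, 0.003, 0], [0, 0, -0.02]],
    [0, [0, 0.003, 0], [0, 0, -0.02]],
    [0, [0, 0.003, 0], [0, 0, -0.02]],
    [0, [0, 0.003, 0], [0, 0, -0.02]],
    [0, [0, 0.003, 0], [0, 0, -0.02]],
    [0, [0, 0.003, 0], [0, 0, -0.02]],
    [0, [0, 0.003, 0], [0, 0, -0.02]],
    [0, [0, 0.004, 0], [0, 0, -0.028]],
    [0, [0.0001, 0.005, 0], [0, 0, -0.035]],
  ],
)

```text
time: 4.42
eef_pos: [0.5378, -0.2192, 0.0581]
tcp_rot: [0.808, 0.59, -0.0, -0.001]
contact_force: [-2.0, 0.4, 0.1]
opening: 0.003
finger_force: 0.6
```

>>> move_arm(
  moves=[
    [0, [0.0002, 0.006, 0], [0, 0, -0.042]],
    [0, [0.0002, 0.007, 0], [0, 0, -0.05]],
    [0, [0.0002, 0.007, 0], [0, 0, -0.05]],
    [0, [0.0002, 0.007, 0], [0, 0, -0.05]],
    [0, [0.0002, 0.007, 0], [0, 0, -0.05]],
    [0, [0.0002, 0.007, 0], [0, 0, -0.05]],
    [0, [0.0002, 0.007, 0], [0, 0, -0.05]],
    [0, [0.0002, 0.006, 0], [0, 0, -0.042]],
    [0, [0.0002, 0.005, 0], [0, 0, -0.035]],
    [0, [0.0001, 0.004, 0], [0, 0, -0.028]],
  ],
)

```text
time: 5.25
eef_pos: [0.6002, -0.2243, 0.0578]
tcp_rot: [0.657, 0.754, -0.0, -0.001]
contact_force: [-1.4, 0.4, -0.4]
opening: 0.001
finger_force: 0.5
```

```bash
cat >> h.py <<'E'
def tool():
    s=get_state(); d=s['eef_pos'][:2]-[.5775,-.0816]; q=s['tcp_rot']
    th=np.degrees(np.arctan2(d[1],d[0]))
    print("r",np.hypot(*d).round(4),"th",th.round(2),"z",s['eef_pos'][2].round(4),"yawy-tan",(np.degrees(2*np.arctan2(q[1],q[0]))-90-th-90+540)%360-180,s['qpos'].round(2),s['contact_force'].round(1))
E
python3 - <<'E'
from h import *
tool()
im=read_camera("top"); cv2.imwrite("pics/t3.png",im[100:340,230:550,::-1].repeat(2,0).repeat(2,1))
E
```

```text
r 0.1445 th -80.95 z 0.0578 yawy-tan -1.1596456623560698 [-0.52  0.4   1.77 -0.    0.97 -0.65] [-1.4  0.4 -0.4]
```

View pics/t3.png

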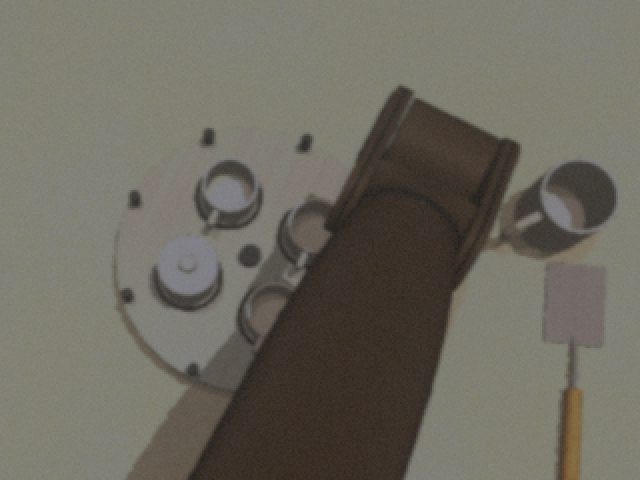

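The turntable follows: the jar moved from (323,214) to about (324,232), and contact force is about 2 N. I'll continue along the arc.

>>> move_arm(
  moves=[
    [0, [0.0002, 0.004, 0], [0, 0, -0.03]],
    [0, [0.0003, 0.006, 0], [0, 0, -0.042]],
    [0, [0.0003, 0.007, 0], [0, 0, -0.05]],
    [0, [0.0003, 0.007, 0], [0, 0, -0.05]],
    [0, [0.0003, 0.007, 0], [0, 0, -0.05]],
    [0, [0.0003, 0.007, 0], [0, 0, -0.05]],
    [0, [0.0003, 0.007, 0], [0, 0, -0.05]],
    [0, [0.0003, 0.007, 0], [0, 0, -0.05]],
    [0, [0.0003, 0.007, 0], [0, 0, -0.05]],
    [0, [0.0003, 0.007, 0], [0, 0, -0.05]],
  ],
)

```text
time: 6.13
eef_pos: [0.6607, -0.1998, 0.0581]
tcp_rot: [0.462, 0.887, -0.0, -0.0]
contact_force: [-0.6, -0.7, 0.0]
opening: 0.002
finger_force: 0.5
```

>>> move_arm(
  moves=[
    [0, [0.0003, 0.007, 0], [0, 0, -0.05]],
    [0, [0.0003, 0.007, 0], [0, 0, -0.05]],
    [0, [0.0003, 0.007, 0], [0, 0, -0.05]],
    [0, [0.0003, 0.007, 0], [0, 0, -0.05]],
    [0, [0.0003, 0.007, 0], [0, 0, -0.05]],
    [0, [0.0003, 0.006, 0], [0, 0, -0.042]],
    [0, [0.0002, 0.005, 0], [0, 0, -0.035]],
    [0, [0.0001, 0.004, 0], [0, 0, -0.028]],
    [0, [0.0001, 0.002, 0], [0, 0, -0.014]],
    [0, [0, 0, 0], [0, 0, 0]],
  ],
)

```text
time: 6.97
eef_pos: [0.6965, -0.1617, 0.0584]
tcp_rot: [0.293, 0.956, 0.0, 0.0]
contact_force: [-0.1, 0.4, -0.5]
opening: 0.001
finger_force: 0.0
```

```bash
python3 - <<'E'
from h import *
tool()
v,rms,o,*_=look(); print(v[:2],np.degrees(v[2])%45,rms*1e3,len(o))
E
```

```text
r 0.1434 th -33.93 z 0.0584 yawy-tan -0.12098748127891668 [-0.37  0.54  1.57  0.    1.03 -1.35] [-0.1  0.4 -0.5]
[ 0.57629133 -0.08028233] 19.64070919369266 0.9541346731317125 2
```

>>> move_arm(
  moves=[
    [0, [0.0001, 0.004, 0], [0, 0, -0.03]],
    [0, [0.0002, 0.006, 0], [0, 0, -0.042]],
    [0, [0.0003, 0.007, 0], [0, 0, -0.05]],
    [0, [0.0003, 0.007, 0], [0, 0, -0.05]],
    [0, [0.0003, 0.007, 0], [0, 0, -0.05]],
    [0, [0.0003, 0.007, 0], [0, 0, -0.05]],
    [0, [0.0003, 0.007, 0], [0, 0, -0.05]],
    [0, [0.0003, 0.007, 0], [0, 0, -0.05]],
    [0, [0.0003, 0.007, 0], [0, 0, -0.05]],
    [0, [0.0003, 0.006, 0], [0, 0, -0.042]],
  ],
)

```text
time: 7.85
eef_pos: [0.7184, -0.1012, 0.0585]
tcp_rot: [0.064, 0.998, -0.0, 0.001]
contact_force: [0.2, -0.8, -0.2]
opening: -0.0
finger_force: 0.5
```

>>> move_arm(
  moves=[
    [0, [0.0002, 0.005, 0], [0, 0, -0.035]],
    [0, [0.0001, 0.004, 0], [0, 0, -0.028]],
    [0, [0.0001, 0.003, 0], [0, 0, -0.02]],
    [0, [0, 0.001, 0], [0, 0, -0.007]],
    [0, [0, 0, 0], [0, 0, 0]],
    [0, [0, 0, 0], [0, 0, 0]],
    [0, [0, 0, 0], [0, 0, 0]],
    [0, [0, 0, 0], [0, 0, 0]],
    [0, [0, 0, 0], [0, 0, 0]],
    [0, [0, 0, 0], [0, 0, 0]],
  ],
)

```text
time: 8.68
eef_pos: [0.7188, -0.0884, 0.0583]
tcp_rot: [0.021, 1.0, 0.0, -0.0]
contact_force: [-0.9, -0.0, 0.3]
opening: 0.001
finger_force: 0.0
```

```bash
python3 - <<'E'
from h import *
tool()
v,rms,o,l,s,c,im=look(); 
d=o-[.5775,-.0816]; print(np.degrees(np.arctan2(d[:,1],d[:,0])),np.hypot(*d.T))
cv2.imwrite("pics/t4.png",im[100:340,230:550,::-1].repeat(2,0).repeat(2,1))
E
```

```text
r 0.1415 th -2.76 z 0.0583 yawy-tan 0.4074027590576179 [-0.26  0.56  1.55  0.    1.04 -1.79] [-0.9 -0.   0.3]
[ -38.6194853    46.64576026   61.99620577   73.5646991   -84.30975939
 -174.22074051] [0.13745917 0.1435848  0.13674366 0.13669938 0.13644908 0.13808676]
```

View pics/t4.png

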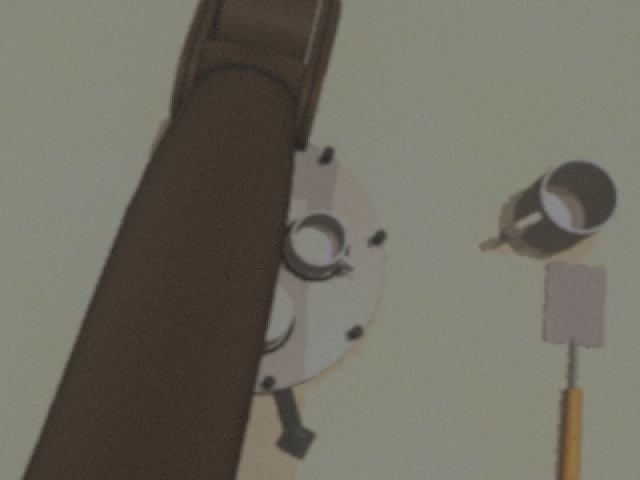

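The jar is about 7° short of the pointer (pins at −174.2°, −84.3° and −38.6°). I'll push most of that, then clear the hand and measure accurately.

>>> move_arm(
  moves=[
    [0, [0, 0.001, 0], [0, 0, -0.007]],
    [0, [0, 0.002, 0], [0, 0, -0.014]],
    [0, [0, 0.003, 0], [0, 0, -0.021]],
    [0, [0, 0.003, 0], [0, 0, -0.021]],
    [0, [0, 0.003, 0], [0, 0, -0.021]],
    [0, [0, 0.002, 0], [0, 0, -0.014]],
    [0, [0, 0.001, 0], [0, 0, -0.007]],
    [0, [0, 0.001, 0], [0, 0, -0.007]],
    [0, [0, 0, 0], [0, 0, 0]],
    [0, [0, 0, 0], [0, 0, 0]],
  ],
)

```text
time: 9.57
eef_pos: [0.7189, -0.072, 0.0584]
tcp_rot: [-0.036, 0.999, 0.0, 0.0]
contact_force: [-0.2, -0.6, 0.2]
opening: 0.0
finger_force: 0.0
```

```bash
python3 - <<'E'
from h import *
tool()
v,rms,o,l,s,c,im=look(); 
d=o-[.5775,-.0816]; print(np.degrees(np.arctan2(d[:,1],d[:,0])),np.hypot(*d.T))
E
```

```text
r 0.1417 th 3.87 z 0.0584 yawy-tan 0.20664113014868235 [-0.24  0.55  1.55  0.    1.04 -1.88] [-0.2 -0.6  0.2]
[ -32.36482273  -77.98934218 -168.03819296] [0.13626998 0.13641261 0.13809065]
```

>>> move_arm(
  moves=[
    [0, [0, -0.005, 0], [0, 0, 0]],
    [0, [0, -0.01, 0], [0, 0, 0]],
    [0, [0, -0.01, 0], [0, 0, 0]],
    [0, [0, 0, -0.01], [0, 0, 0]],
    [0, [0, 0, -0.02], [0, 0, 0]],
    [0, [0, 0, -0.03], [0, 0, 0]],
    [0, [0, 0, -0.03], [0, 0, 0]],
    [0, [0, 0, -0.03], [0, 0, 0]],
    [0, [0, 0, -0.02], [0, 0, 0]],
    [0, [0, 0, 0], [0, 0, 0]],
  ],
)

```text
time: 10.45
eef_pos: [0.7237, -0.0986, 0.2072]
tcp_rot: [-0.035, 0.999, -0.002, 0.006]
contact_force: [1.2, -0.7, 1.5]
opening: 0.004
finger_force: 0.0
```

>>> move_arm(
  moves=[
    [0, [0, -0.01, 0], [0, 0, 0]],
    [0, [0, -0.03, 0], [0, 0, 0]],
    [0, [0, -0.04, 0], [0, 0, 0]],
    [0, [0, -0.04, 0], [0, 0, 0]],
    [0, [0, -0.04, 0], [0, 0, 0]],
    [0, [0, -0.04, 0], [0, 0, 0]],
    [0, [0, -0.04, 0], [0, 0, 0]],
    [0, [0, -0.04, 0], [0, 0, 0]],
    [0, [0, -0.02, 0], [0, 0, 0]],
    [0, [0, 0, 0], [0, 0, 0]],
  ],
)

```text
time: 11.28
eef_pos: [0.7389, -0.4031, 0.1939]
tcp_rot: [-0.032, 0.999, 0.0, -0.002]
contact_force: [0.5, 0.5, -0.1]
opening: -0.005
finger_force: 0.0
```

```bash
python3 - <<'E'
from h import *
tool();print(get_state()['eef_pos'])
v,rms,o,l,s,c,im=look(); 
print(v[:2],np.degrees(v[2])%45,rms*1e3,len(o))
d=o-[.5775,-.0816]; print(np.degrees(np.arctan2(d[:,1],d[:,0])),np.hypot(*d.T))
cv2.imwrite("pics/t5.png",cv2.resize(im[150:340,275:435,::-1],None,fx=3.15,fy=3.15,interpolation=cv2.INTER_CUBIC)*2)
E
```

```text
r 0.3598 th -63.34 z 0.1939 yawy-tan 67.0460939480613 [-0.62  0.69  1.09 -0.    1.36 -2.25] [ 0.5  0.5 -0.1]
[ 0.73892471 -0.40314992  0.19394782]
[ 0.55428532 -0.08898803] 22.748996637248993 3.2275132468621796e-06 1
[-77.3794314] [0.13798668]
```

View pics/t5.png

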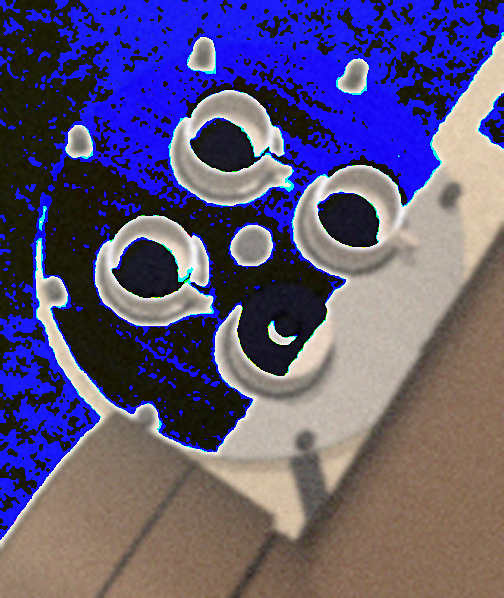

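Exposure changed, so the display overflowed. The pins and jar are visible, but the arm still hides part of the pointer. I'll move the arm farther away and use a relative threshold.

>>> move_arm(
  moves=[
    [0, [0.01, -0.01, -0.005], [0, 0, 0]],
    [0, [0.02, -0.02, -0.005], [0, 0, 0]],
    [0, [0.03, -0.02, 0], [0, 0, 0]],
    [0, [0.03, -0.02, 0], [0, 0, 0]],
    [0, [0.03, -0.02, 0], [0, 0, 0]],
    [0, [0.03, -0.02, 0], [0, 0, 0]],
    [0, [0.03, -0.02, 0], [0, 0, 0]],
    [0, [0.03, -0.02, 0], [0, 0, 0]],
    [0, [0.02, -0.02, 0], [0, 0, 0]],
    [0, [0, 0, 0], [0, 0, 0]],
  ],
)

```text
time: 12.17
eef_pos: [0.5196, -0.5857, 0.2084]
tcp_rot: [-0.033, 0.999, -0.001, -0.001]
contact_force: [-0.1, -0.5, 0.1]
opening: -0.003
finger_force: 0.0
```

```bash
sed -i 's/(g<60)/(g<TH)/; s/im=read_camera("top"); g=im.max(2)$/im=read_camera("top"); g=im.max(2); TH=.6*np.median(g[150:330,280:430])/' h.py; python3 - <<'E'
from h import *
tool();print(get_state()['eef_pos'])
v,rms,o,l,s,c,im=look(); g=im.max(2); print(np.median(g))
print(v[:2],np.degrees(v[2])%45,rms*1e3,len(o))
d=o-[.5775,-.0816]; print(np.degrees(np.arctan2(d[:,1],d[:,0])),np.hypot(*d.T))
i=l[312,374]; print(i,s[i])
ys,xs=np.where(l==i); p=ray("top",np.c_[xs,ys],.01)[:,:2]
d=p-v[:2]; print("pointer",np.degrees(np.arctan2(*d.mean(0)[::-1])))
print(proj("top",[.576-.27*0,-.082,.045]))
cv2.imwrite("pics/t6.png",cv2.resize(im[150:340,275:435,::-1],None,fx=3.15,fy=3.15,interpolation=cv2.INTER_CUBIC))
E
```

```text
r 0.5074 th -96.55 z 0.2084 yawy-tan 100.38257901245993 [-0.97  0.54  1.28 -0.    1.32 -2.61] [-0.1 -0.5  0.1]
[ 0.51963005 -0.58565445  0.20841875]
117.0
[ 0.57773843 -0.08161829] 12.458621913391065 0.38518788298401313 7
[  12.34182427  -32.37829443   57.2214307   -77.37281167  102.38675901
 -122.51103795  147.49347101] [0.13799657 0.1382723  0.13793469 0.13767599 0.1375026  0.13753776
 0.13816666]
93 [367 287  20  42 376]
pointer -166.75705337867942
[[354.48167729 229.27746758]]
```

View pics/t6.png

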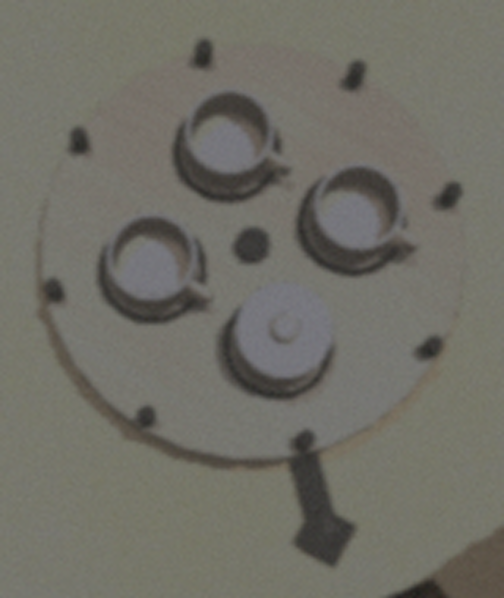

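```bash
python3 - <<'E'
from h import *
v,rms,o,l,s,c,im=look(); g=cv2.GaussianBlur(im,(0,0),.8).max(2).astype(float)
C=v[:2]; print(C,np.degrees(v[2])%45)
# pointer shaft/head only, 0.153..0.23 from axis
i=l[312,374]; ys,xs=np.where(l==i); p=ray("top",np.c_[xs,ys],.01)[:,:2]; d=p-C
r=np.hypot(*d.T); a=np.degrees(np.arctan2(d[:,1],d[:,0]))%360
for lo,hi in((.16,.18),(.18,.2),(.2,.225)): k=(r>lo)&(r<hi); print(lo,k.sum(),a[k].mean())
# jar: knob by two views
k=ray("top",[365.8,253.5],.123)[0][:2]-C; print("jar knob",np.hypot(*k),np.degrees(np.arctan2(k[1],k[0]))%360)
im2=read_camera("scene"); u=proj("scene",[C[0]-.068,C[1]-.016,.123])[0]; print(u)
x,y=int(u[0]),int(u[1]); cv2.imwrite("pics/s7.png",cv2.resize(im2[y-50:y+70,x-80:x+80,::-1],None,fx=5,fy=5,interpolation=cv2.INTER_CUBIC)); print(x-80,y-50)
E
```

```text
[ 0.57780562 -0.08159901] 12.41649753573973
0.16 74 193.05610514667674
0.18 111 193.25653831885384
0.2 96 193.0822328319642
jar knob 0.07010545164940851 194.07785091504581
[301.35321623 204.84982689]
221 154
```

View pics/s7.png

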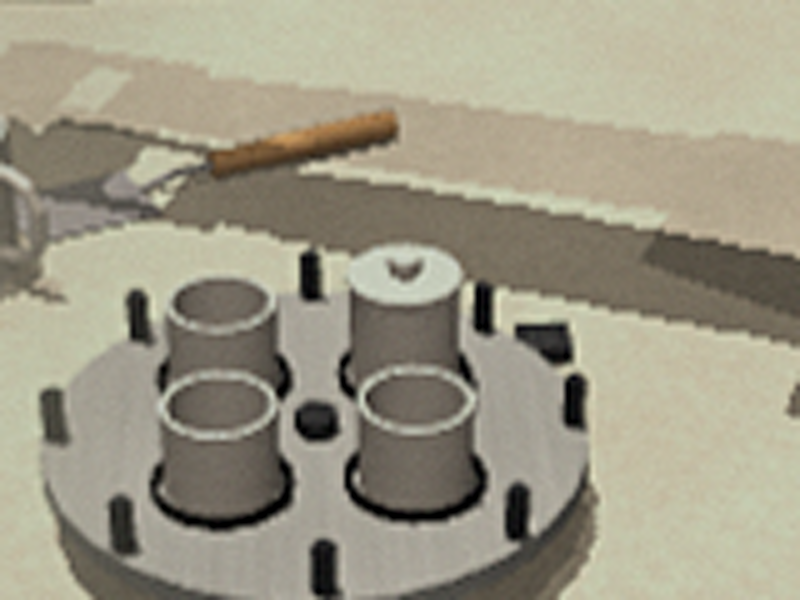

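The scene view shows everything standing in its seat. Against the pointer (193.1°), the table is at 192.4° and the jar knob at about 194.1°, so the jar is within about 1 mm of the front. The hand is clear, so I'm handing it in.

```bash
python3 -c "
from plant import *
print(abs(get_state()['dq']).max()); print(sign_off())"
```

```text
0.028756993022606918
the job is handed in; nothing more can be done
None
```

The job is handed in: the jar stands at the front, within about 1 mm of the pointer line by the top camera; the jar and mugs still stand in their seats, the hand is clear, and it took about 12 s.

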